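# Click the probe carriage into the blue stop and press the probe down

## Robot

A 6-joint arm with a two-finger parallel gripper is mounted at the origin on the work surface. World frame = base frame: x ahead of the robot, y to its left, z up, the work surface at z = 0. Lengths are in m, angles in rad, forces in N, time in s.
With the tool pointing down it reaches from about 0.35 to 0.775 m from the base axis. Payload 5.5 kg.
Tool frame: the origin (TCP) lies at the very end of the fingers, on their centre line; the grasp point (between the pads) lies env.hold_point_z behind it (env.hold_point_z is the distance from the TCP to the grasp point, in m); z points along the fingers, y is the line along which they close (so a half turn about z gives the same grasp; the last joint's range is limited). The gripper opens to 85 mm and grips with 20 to 120 N. Pads are 22 mm wide; open, the fingers measure 114 mm over their backs; the gripper's body (76 mm by 85 mm) begins 54 mm behind the grasp point. The pads swing forward as they close: fully open they stand 13 mm farther back than shut.
Start: joints at [0.989, 0.313, 0.046, 1.304, 0, 1.431], TCP at [0.246, 0.52, 0.231] pointing down, gripper open.
Joint ranges: [-2.76, 2.76], [-0.86, 1.69], [-1.03, 1.26], [-2.2, 2.34], [-1.47, 1.5], [-3.14, 3.14]. Speed limits (rad/s): [2.57, 2.57, 3.14, 3.14, 3.14, 3.14].

## Interface

Orientations are given as a unit quaternion [w, x, y, z].
In Python, from workcell import env gives the robot as it stands.
- The arm moves only by the tool carry_out, never from a script. Its argument "steps" is a list of rows, each a list of 3 entries, a list of its own where there are three numbers: the turn, a rotation vector about the tool's x, y, z in degrees, then the shift along the tool's x, y, z in cm, then the closure in counts, from 0 (fully open) to 255 (shut). A call has exactly 8 rows; each row is the pose to reach, as a shift and turn from the pose commanded when the call began, along the tool's axes at that moment; what a row does not reach only later rows make up. A row lasts 1/8 s, in which the tool goes at most 62.5 mm and 10.7 degrees, less where a joint would pass 70% of its speed; a pose out of reach is approached as far as the arm can. A call with a gripper value outside its range is refused whole. The fingers move at their own pace and stop on an object; "force" is the grip in N (left out, the last holds). Time passes only in rows, so rows that repeat a pose let the fingers close, or fill a call up. It gives the time, the measured TCP pose, the force, the opening and the grip force at its end, in the units of the state.
- env.get_state(): the state, without advancing time (a new reading comes with each control period).
- env.read_camera(name): name is "scene" or "top"; returns (picture, depth): 384x512x3 uint8, red, green, blue; 384x512 float32, m along the optical axis (not along the pixel's ray), 0 where there is no reading.
- env.get_calibration(name): a dict with "fx", "fy", "cx", "cy" (pixels), "origin" and "orientation" of the camera in the world. Camera axes: x right, y up, looking along -z (the intrinsics and any distortion apply to the point x, -y, -z); pixel columns grow to the right and rows downward; lengths in m; the calibration is good to about 2 mm. A picture is of the moment at which its call begins. get_calibration takes no time and is no camera call.
- env.hand_in(): hands the job in; it is judged then, once.
The state is a dict: "clock": time; "joint_pos": joint angles; "qvel": joint speeds; "tau": joint torques, N m; "tcp_pos": TCP position; "orientation": TCP orientation; "wrist_force": force on the tool from outside, world axes, zero at the start; "ft_torque": the same for the moment, N m; "finger_gap": finger opening in m; "grip_force": force on a finger pad.
Only numpy, scipy, OpenCV 4.12 (cv2) and the standard library are available. Lean on these libraries where they do the work, as an engineer would, in place of code of your own. Each camera call takes 0.05 s, during which the arm holds its last target. There are 200 camera calls.

## Task

On the test frame, push the grey probe carriage along its rail until it clicks into the blue stop clip; the yellow clip is for another job, so if it comes first push on through it. With the carriage sitting in the blue stop, press the red cap fully down so that the probe pin reaches the gold test pad, and leave it down. Keep the probe up until the carriage is in the blue stop, and leave everything else on the bench where it is.

Things in the scene. Friction and masses are not known exactly. Their poses are not given: they have to be found in the camera images.
- frame: Probing frame, fixed, placed and turned differently each time: aluminium bed 10 mm thick with a steel rail along its y axis. Origin on the bench surface; bed from x = -115 to +70, y = -200 to +200 mm. Rail at x = +30, y = -180 to +180 mm, 24 mm wide, top 70 mm above the bench. z is up. The carriage starts near the -y end and is pushed towards +y.
- carriage (a joint): Travel of the probe carriage along the rail (m), 0 at the -y end stop, growing towards the frame's +y, to 0.240 at the other end stop. Its centre lies at frame y = -0.120 + value. It starts between 0 and 0.035, slides with about 1.5 N of friction, stays where it is left and cannot leave the rail.
- carriage_top (a point): Centre of the top of the carriage's grey block, over the rail's centre line, 112 mm above the bench; axes as the frame's. The block spans y = -25 to +25, x = -22 to +38 mm and 38 mm down (4 mm above the rail). Push its upright -y end face. An arm 32 mm wide, its top 14 mm below this point, reaches from the block to x = -83 mm and carries the probe.
- probe (a joint): How far the probe has been pressed down (m): 0 up (start), 0.012 fully down, where it meets a firm stop with its pin on the pad. It takes about 3 N to move it, has no return spring and stays where it is left.
- probe_cap (a point): Centre of the top of the probe's round red cap, 24 mm in diameter and 10 mm thick, carried by the carriage at x = -65 mm from the rail's centre line; 127 mm above the bench when up, 115 mm when down. Press it straight down.
- clip_blue: Blue stop clip, fixed on the rail's far (+x) flank, its place along the rail differs each time: a block 36 mm along the rail, 24 mm high with two steel cross pins on top (at y = -8 and +8 mm) and a blue tongue that shows beyond the carriage on its +x side. Origin at its underside, 26 mm to +x of the rail's centre line, 40 mm above the bench; axes as the frame's.
- blue_detent (a point): The middle of the blue clip's notch, between its pins, 24 mm above its origin. A spring ball under the carriage's centre climbs a pin (8 to 12 N push, from 16 mm before this point, crest 8 mm before), then drops in: the push dips and the carriage runs on by itself until its centre is level with this point. Leaving takes the same push, either way; pushed past, it can be pushed back.
- clip_yellow: Yellow clip, the decoy: same shape, size, detent and origin as the blue one. It may lie before or behind the blue one on the rail; their centres are 50 mm or more apart.
- control_unit: The opened vehicle control unit in the frame, fixed: a black tray 100 x 130 mm with a green circuit board, origin at the centre of its underside, 10 mm above the bench. Its gold test pad, at its middle, lies under the probe when the carriage is in the blue stop. Nothing of it is higher than 45 mm above the bench.
- screw_tin: Bystander: steel tin, 38 mm wide, 28 mm high, standing on the bed of the frame near the -y end; origin at its underside.
- plug_cap: Bystander: orange plug cap, 36 x 28 x 18 mm, on the bed of the frame near the +y end; origin at its underside.
- sanitizer: Bystander: clear bottle, 60 mm wide, 150 mm high, on the bench to the left; origin at its underside.
- cleaner: Bystander: white bottle with blue cap, 72 mm wide, 210 mm high, on the bench to the left; origin at its underside.
- screwdriver: Bystander: yellow-handled screwdriver, 190 mm long, lying on the bench to the right; origin under its middle.
- mug: Bystander: white mug, 80 mm wide, 90 mm high, on the bench to the right; origin at its underside.
- spare_unit: Bystander: closed black control unit with a yellow label, 110 x 120 x 26 mm, on the bench to the left; origin at its underside.

How it is judged:
By the outcome, as a careful person would: the job done as asked, in the order asked, and still so for the second after the job is handed in, with the robot touching nothing.
It also fails if it takes over 48 s, if anything falls off the work surface, if the arm or the gripper's body presses on something with over 40 N, if the wrist force passes 120 N, or if a joint passes its speed limit or range.

## Working session

There is one attempt and no reset: what is moved stays moved. The work goes in short steps, Python scripts to look and compute and a tool call to move; the robot and the scene stay as the last step left them, time stands still between calls to the robot, and variables do not carry over. Pictures are saved under pics/ and viewed, at most 10 in all, crops included, and the job is handed in when it is done.

Besides the shell and the picture viewer there is one more tool, called after "Call:" in YAML: its name, and indented under it one key for each argument. carry_out: Moves the arm, as the interface text tells. Its arguments: {"type":"object","properties":{"steps":{"type":"array","items":{"type":"array"}},"force":{"type":"number"}},"required":["steps"]}

```bash
mkdir -p pics; python3 - <<'E'
from workcell import env
import cv2, numpy as np
for n in("scene","top"):
    p,d=env.read_camera(n); np.savez(f"pics/{n}0.npz",p=p,d=d)
    cv2.imwrite(f"pics/{n}0.png",cv2.resize(p[:,:,::-1],(800,600),interpolation=cv2.INTER_CUBIC)); print(n,env.get_calibration(n))
print(env.get_state(), env.hold_point_z)
E
```

```text
scene {'fx': 438.5282409307357, 'fy': 438.5282409307357, 'cx': 254.12612039220227, 'cy': 198.31422889321206, 'origin': array([ 1.18949123, -0.46035628,  0.99885484]), 'orientation': array([0.82618761, 0.32355219, 0.15858954, 0.43310204])}
top {'fx': 374.3755458464246, 'fy': 374.3755458464246, 'cx': 252.89750213683263, 'cy': 194.81738666076737, 'origin': array([0.31602353, 0.00868058, 1.36897467]), 'orientation': array([-0.70364079, -0.05849463,  0.05648846,  0.70588744])}
{'clock': 0.1, 'joint_pos': array([9.89382993e-01, 3.13922784e-01, 4.50854858e-02, 1.30359693e+00,
       1.32728891e-05, 1.43119784e+00]), 'qvel': array([ 3.39223313e-04, -1.24196184e-03,  4.52727006e-03,  6.23448102e-04,
        9.16996454e-05, -2.66670865e-04]), 'tau': array([ 1.64657184e-03, -4.81725883e+01,  2.99243528e+01,  1.27433069e-02,
       -1.64252410e-04, -3.62279295e-06]), 'tcp_pos': array([0.24560996, 0.51939948, 0.23049657]), 'orientation': array([-2.95093347e-04,  2.19115017e-01,  9.75698692e-01, -7.63967792e-04]), 'wrist_force': array([-0.02850959,  0.29408453,  0.09086842]), 'ft_torque': array([ 0.01974151,  0.00247534, -0.01253533]), 'grip_force': 0.0, 'finger_gap': 0.08536645867227101} 0.0187
```

View pics/scene0.png

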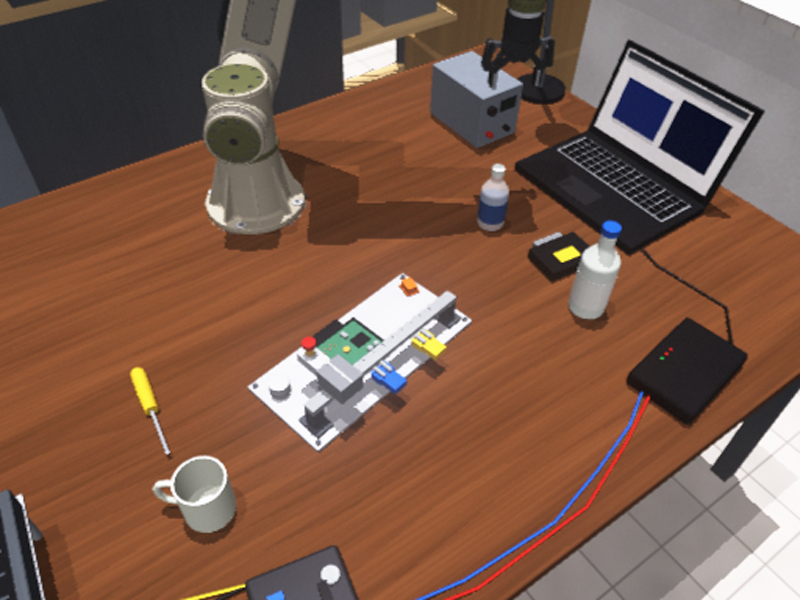

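View pics/top0.png

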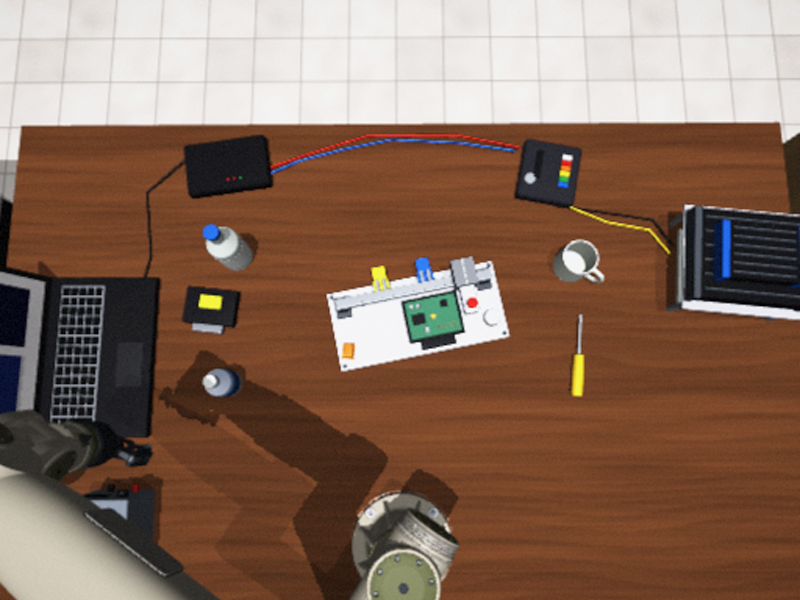

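The scene view shows the frame with the carriage near (335,375), the red cap at (308,344), the blue clip at (390,377) and the yellow clip at (430,345). In the top view the carriage is at (465,270), the cap at (472,302), blue at (423,268) and yellow at (379,278). Blue comes first, and the push goes towards world +y.

```bash
cat > h.py <<'E'
from workcell import env
import cv2, numpy as np
from scipy.spatial.transform import Rotation as R
def rot(q): return R.from_quat([q[1],q[2],q[3],q[0]])
def cast(n,uv,z):
    c=env.get_calibration(n); uv=np.atleast_2d(uv).astype(float)
    d=np.c_[(uv[:,0]-c['cx'])/c['fx'],-(uv[:,1]-c['cy'])/c['fy'],-np.ones(len(uv))]
    d=rot(c['orientation']).apply(d); o=c['origin']
    return o+d*((z-o[2])/d[:,2])[:,None]
def cloud(n,p,d,mask):
    c=env.get_calibration(n); v,u=np.nonzero(mask&(d>0)); z=d[v,u]
    P=np.c_[(u-c['cx'])/c['fx']*z,-(v-c['cy'])/c['fy']*z,-z]
    return rot(c['orientation']).apply(P)+c['origin']
def masks(p):
    h=cv2.cvtColor(p,cv2.COLOR_RGB2HSV).astype(int); H,S,V=h[...,0],h[...,1],h[...,2]
    return dict(red=((H<5)|(H>174))&(S>170)&(V>110),blue=(H>103)&(H<120)&(S>150)&(V>110),yellow=(H>22)&(H<33)&(S>150)&(V>120),white=(S<45)&(V>195))
E
python3 - <<'E'
from h import *
roi={'top':(160,245,205,330),'scene':(170,290,155,305)}
for n in roi:
    f=np.load(f"pics/{n}0.npz");p,d=f['p'],f['d'];a,b,c,e=roi[n]
    r=np.zeros(d.shape,bool);r[a:b,c:e]=1
    X=cloud(n,p,d,r)
    for k,m in masks(p).items():
        m=m&r
        if k=='white':continue
        C=cloud(n,p,d,m); v,u=np.nonzero(m); print(n,k,len(u),u.mean().round(1),v.mean().round(1),C.mean(0).round(4),C.min(0).round(3),C.max(0).round(3))
    # bed: points at z 4..16mm
    B=X[(X[:,2]>.006)&(X[:,2]<.016)]; rr=cv2.minAreaRect((B[:,:2]*1000).astype(np.float32)); print('bed',len(B),rr)
    T=X[(X[:,2]>.064)&(X[:,2]<.075)]; 
    if len(T)>5: print('rail',len(T),cv2.fitLine((T[:,:2]*1000).astype(np.float32),cv2.DIST_HUBER,0,.01,.01).ravel())
    T=X[(X[:,2]>.107)&(X[:,2]<.117)]; print('top',len(T),T.mean(0),cv2.minAreaRect((T[:,:2]*1000).astype(np.float32)))
E
```

```text
top red 27 301.7 193.4 [ 0.5242 -0.1523  0.1273] [ 0.514 -0.16   0.122] [ 0.533 -0.143  0.133]
top blue 91 270.4 171.1 [ 0.6179 -0.0511  0.0553] [ 0.586 -0.077  0.008] [ 0.641 -0.035  0.064]
top yellow 98 242.5 176.2 [0.6004 0.0495 0.0523] [ 0.565  0.029 -0.002] [0.627 0.066 0.067]
bed 2766 ((513.78759765625, -41.345001220703125), (449.8984375, 308.2855224609375), 89.84496307373047)
rail 592 [ 1.9659264e-01 -9.8048526e-01  5.6289905e+02 -6.9576740e+00]
top 235 [ 0.5973294  -0.13680458  0.11208799] ((597.157470703125, -137.87310791015625), (60.58964157104492, 51.09366989135742), 11.04062271118164)
scene red 56 197.0 218.6 [ 0.5166 -0.1502  0.1148] [ 0.414 -0.165 -0.002] [ 0.537 -0.1    0.131]
scene blue 150 249.6 242.1 [ 0.6205 -0.0546  0.0552] [ 0.59  -0.075  0.049] [ 0.643 -0.036  0.061]
scene yellow 123 275.3 220.7 [0.6001 0.0463 0.0553] [0.567 0.026 0.048] [0.622 0.066 0.061]
bed 3493 ((504.22479248046875, -26.629486083984375), (370.2388916015625, 464.2682800292969), 45.265567779541016)
rail 815 [ 1.9788802e-01 -9.8022461e-01  5.6760406e+02 -2.0637342e+01]
top 392 [ 0.59979038 -0.13957664  0.11144703] ((597.8049926757812, -138.8138885498047), (63.81568908691406, 50.837284088134766), 11.725523948669434)
```

```bash
python3 - <<'E'
from h import *
roi={'top':(160,245,205,330),'scene':(170,290,155,305)}
psi=np.arctan2(.1972,.9804); ex=np.array([np.cos(psi),np.sin(psi)]); ey=np.array([-ex[1],ex[0]]); ct=np.array([.5897,-.1399])
print(np.degrees(psi))
for n in roi:
    f=np.load(f"pics/{n}0.npz");p,d=f['p'],f['d'];a,b,c,e=roi[n]
    r=np.zeros(d.shape,bool);r[a:b,c:e]=1; M=masks(p)
    def L(m):
        X=cloud(n,p,d,m&r); return np.c_[(X[:,:2]-ct)@ex,(X[:,:2]-ct)@ey,X[:,2]]*1000
    for k in('blue','yellow'):
        q=L(M[k]);q=q[q[:,2]>45]; print(n,k,len(q),np.percentile(q,[1,50,99],axis=0).round(0).tolist(),q.mean(0).round(1))
    A=L(r); t=A[(A[:,2]>107)&(A[:,2]<117)]; print('block',np.percentile(t,[0,2,50,98,100],axis=0).round(0).tolist())
    c=L(M['red']);c=c[c[:,2]>120];print('cap',c.mean(0))
    s=A[(abs(A[:,0])<12)&(A[:,2]>55)]
    print('rail prof',[(y,len(w),np.percentile(w,[50,100]).round().tolist()) for y in range(-100,300,8) for w in [s[(s[:,1]>=y)&(s[:,1]<y+8),2]] if len(w)])
s=env.get_state(); Rt=rot(s['orientation'])
print(Rt.as_matrix().round(3))
E
```

```text
11.37285533177864
top blue 88 [[15.0, 66.0, 49.0], [48.0, 81.0, 57.0], [67.0, 98.0, 63.0]] [45.5 82.  56.3]
top yellow 90 [[14.0, 169.0, 51.0], [49.0, 185.0, 56.0], [69.0, 202.0, 62.0]] [ 47.1 185.   56.3]
block [[-22.0, -25.0, 107.0], [-21.0, -23.0, 108.0], [8.0, 2.0, 112.0], [37.0, 25.0, 117.0], [38.0, 26.0, 117.0]]
cap [-66.65001437   0.75305915 127.31125489]
rail prof [(-68, 9, [70.0, 74.0]), (-60, 17, [70.0, 74.0]), (-52, 14, [70.0, 74.0]), (-44, 15, [70.0, 74.0]), (-36, 10, [69.0, 73.0]), (-28, 9, [111.0, 115.0]), (-20, 13, [112.0, 122.0]), (-12, 18, [113.0, 117.0]), (-4, 14, [113.0, 117.0]), (4, 18, [111.0, 117.0]), (12, 15, [112.0, 116.0]), (20, 26, [102.0, 117.0]), (28, 15, [69.0, 74.0]), (36, 14, [69.0, 77.0]), (44, 16, [69.0, 74.0]), (52, 17, [71.0, 77.0]), (60, 14, [69.0, 74.0]), (68, 16, [71.0, 78.0]), (76, 15, [70.0, 74.0]), (84, 18, [69.0, 74.0]), (92, 15, [70.0, 74.0]), (100, 16, [69.0, 75.0]), (108, 15, [69.0, 74.0]), (116, 17, [70.0, 76.0]), (124, 16, [70.0, 75.0]), (132, 16, [71.0, 77.0]), (140, 16, [68.0, 73.0]), (148, 14, [70.0, 73.0]), (156, 18, [70.0, 75.0]), (
[... 1260 characters left out ...]
]), (100, 22, [70.0, 74.0]), (108, 27, [69.0, 74.0]), (116, 19, [70.0, 72.0]), (124, 21, [69.0, 74.0]), (132, 25, [69.0, 74.0]), (140, 23, [70.0, 73.0]), (148, 20, [69.0, 71.0]), (156, 22, [70.0, 73.0]), (164, 24, [69.0, 73.0]), (172, 19, [69.0, 74.0]), (180, 22, [69.0, 74.0]), (188, 20, [69.0, 72.0]), (196, 21, [69.0, 72.0]), (204, 21, [69.0, 74.0]), (212, 20, [69.0, 72.0]), (220, 17, [69.0, 74.0]), (228, 21, [70.0, 71.0]), (236, 19, [70.0, 75.0]), (244, 21, [69.0, 75.0]), (252, 17, [68.0, 71.0]), (260, 19, [69.0, 72.0]), (268, 18, [69.0, 72.0]), (276, 15, [70.0, 73.0]), (284, 22, [69.0, 74.0]), (292, 3, [70.0, 70.0])]
[[-0.904  0.428 -0.001]
 [ 0.428  0.904 -0.001]
 [ 0.    -0.002 -1.   ]]
```

Call:
carry_out:
  steps:
    - [[0,0,10],[-6.2,-4.8,0],255]
    - [[0,0,20],[-11,-8.5,0],255]
    - [[0,0,30],[-15.6,-12,0],255]
    - [[0,0,40],[-20.3,-15.7,0],255]
    - [[0,0,50],[-25,-19.3,0],255]
    - [[0,0,53.3],[-29.6,-22.9,0],255]
    - [[0,0,53.3],[-34.3,-26.5,0],255]
    - [[0,0,53.3],[-39,-30.1,0],255]

```text
clock: 1.1
tcp_pos: [0.4701, 0.0791, 0.2311]
orientation: [-0.0, 0.634, 0.774, 0.0]
wrist_force: [0.9, 0.6, 0.5]
finger_gap: 0.0002
grip_force: 0.0
```

Call:
carry_out:
  steps:
    - [[0,0,0],[-5,1.4,0],255]
    - [[0,0,0],[-10.5,2.9,0],255]
    - [[0,0,0],[-16,4.5,0],255]
    - [[0,0,0],[-21.5,6,0],255]
    - [[0,0,0],[-26,7.3,0],255]
    - [[0,0,0],[-28.3,7.9,3],255]
    - [[0,0,0],[-28.3,7.9,7],255]
    - [[0,0,0],[-28.3,7.9,9],255]

```text
clock: 2.1
tcp_pos: [0.6015, -0.1808, 0.1379]
orientation: [-0.002, 0.634, 0.773, -0.001]
wrist_force: [-0.4, -0.0, -0.4]
finger_gap: -0.0
grip_force: 0.0
```

```bash
python3 - <<'E'
from h import *
p,d=env.read_camera("scene"); cv2.imwrite("pics/s1.png",cv2.resize(p[150:310,130:330,::-1],(800,640))[:600])
s=env.get_state(); print(s['tcp_pos'],s['orientation'],s['wrist_force'],s['clock'])
E
```

```text
[ 0.60049034 -0.18016617  0.13579127] [-0.00377039  0.63374116  0.7735354  -0.00095765] [-1.07680822 -0.27458325 -2.15606647] 2.15
```

View pics/s1.png

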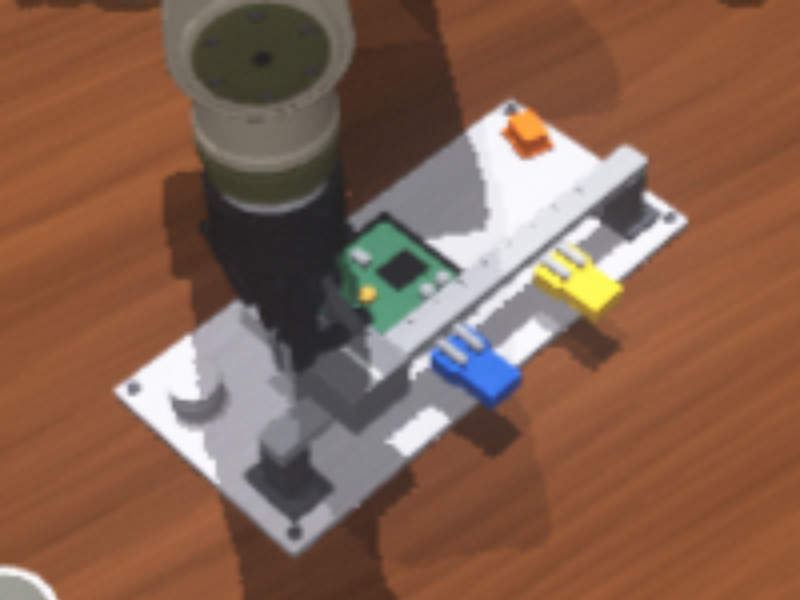

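The crop shows the gripper just behind the carriage's -y face (around (300,370)), above the rail with nothing in the way. The blue clip at (475,365) is ahead of it. I'll descend next.

Call:
carry_out:
  steps:
    - [[0,0,0],[-0.4,0,0],255]
    - [[0,0,0],[-0.4,0.2,1],255]
    - [[0,0,0],[-0.4,0.2,2.5],255]
    - [[0,0,0],[-0.4,0.2,4],255]
    - [[0,0,0],[-0.4,0.2,5],255]
    - [[0,0,0],[-0.4,0.2,5.2],255]
    - [[0,0,0],[-0.4,0.2,5.2],255]
    - [[0,0,0],[-0.4,0.2,5.2],255]

```text
clock: 3.15
tcp_pos: [0.6062, -0.1846, 0.0899]
orientation: [0.001, 0.633, 0.774, 0.0]
wrist_force: [0.1, 0.1, 0.2]
finger_gap: -0.0003
grip_force: 0.0
```

Call:
carry_out:
  steps:
    - [[0,0,0],[0.5,0,0],255]
    - [[0,0,0],[1.1,0,0],255]
    - [[0,0,0],[1.8,0,0],255]
    - [[0,0,0],[2.6,0,0],255]
    - [[0,0,0],[3.4,0,0],255]
    - [[0,0,0],[4.2,0,0],255]
    - [[0,0,0],[5,0,0],255]
    - [[0,0,0],[5.5,0,0],255]

```text
clock: 4.15
tcp_pos: [0.5949, -0.1297, 0.0893]
orientation: [-0.0, 0.633, 0.774, 0.0]
wrist_force: [0.1, -1.3, 1.5]
finger_gap: -0.0003
grip_force: 0.9
```

```bash
cat > m.py <<'E'
from h import *
import sys
psi=np.radians(11.37); ex=np.array([np.cos(psi),np.sin(psi)]); ey=np.array([-ex[1],ex[0]]); ct=np.array([.5897,-.1399])
roi={'top':(160,245,205,330),'scene':(170,290,155,305)}
for n in roi:
    p,d=env.read_camera(n);a,b,c,e=roi[n]; cv2.imwrite(f"pics/{n}_{sys.argv[1]}.png",cv2.resize(p[a-20:b+20,c-20:e+20,::-1],None,fx=4,fy=4)[:600])
    r=np.zeros(d.shape,bool);r[a:b,c:e]=1; M=masks(p)
    def L(m):
        X=cloud(n,p,d,m&r); return np.c_[(X[:,:2]-ct)@ex,(X[:,:2]-ct)@ey,X[:,2]]*1000
    q=L(M['red']);q=q[q[:,2]>105]; print(n,'cap',len(q),q.mean(0).round(1) if len(q) else '')
    A=L(r);t=A[(A[:,2]>107)&(A[:,2]<116)&(A[:,0]>-22)&(A[:,0]<38)]; print('block',len(t),np.percentile(t,[2,50,98],axis=0).round(0).tolist() if len(t) else '')
s=env.get_state(); q=s['tcp_pos'][:2]-ct; print('tcp',q@ex*1e3,q@ey*1e3,s['tcp_pos'][2]*1e3,'F',s['wrist_force'][:2]@ey,s['wrist_force'],s['clock'])
E
python3 m.py a
```

```text
top cap 0 
block 2 [[34.0, 70.0, 109.0], [36.0, 70.0, 110.0], [37.0, 70.0, 111.0]]
scene cap 0 
block 98 [[0.0, -1.0, 107.0], [20.0, 59.0, 111.0], [38.0, 70.0, 115.0]]
tcp 6.926106052897187 9.3664512753858 89.10055089113638 F -0.19413851138042434 [-0.03296889 -0.20465457  0.1635165 ] 4.25
```

Call:
carry_out:
  steps:
    - [[0,0,0],[0.4,0,0],255]
    - [[0,0,0],[0.8,0,0],255]
    - [[0,0,0],[1.2,0,0],255]
    - [[0,0,0],[1.5,0,0],255]
    - [[0,0,0],[1.7,0,0],255]
    - [[0,0,0],[1.8,0,0],255]
    - [[0,0,0],[1.9,0,0],255]
    - [[0,0,0],[2.0,0,0],255]

```text
clock: 5.25
tcp_pos: [0.5909, -0.1109, 0.0892]
orientation: [-0.0, 0.634, 0.774, -0.0]
wrist_force: [0.3, -0.9, -1.3]
finger_gap: 0.0004
grip_force: 0.8
```

Call:
carry_out:
  steps:
    - [[0,0,0],[0.05,0,0],255]
    - [[0,0,0],[0.1,0,0],255]
    - [[0,0,0],[0.15,0,0],255]
    - [[0,0,0],[0.2,0,0],255]
    - [[0,0,0],[0.25,0,0],255]
    - [[0,0,0],[0.3,0,0],255]
    - [[0,0,0],[0.3,0,0],255]
    - [[0,0,0],[0.3,0,0],255]

```text
clock: 6.25
tcp_pos: [0.5906, -0.1093, 0.0893]
orientation: [0.001, 0.634, 0.773, -0.001]
wrist_force: [-0.0, -7.1, -3.2]
finger_gap: -0.0
grip_force: 3.3
```

Force is up to 7 N, so the ball is climbing the pin. I'll go on in small steps.

Call:
carry_out:
  steps:
    - [[0,0,0],[0.05,0,0],255]
    - [[0,0,0],[0.1,0,0],255]
    - [[0,0,0],[0.15,0,0],255]
    - [[0,0,0],[0.2,0,0],255]
    - [[0,0,0],[0.25,0,0],255]
    - [[0,0,0],[0.3,0,0],255]
    - [[0,0,0],[0.35,0,0],255]
    - [[0,0,0],[0.35,0,0],255]

```text
clock: 7.25
tcp_pos: [0.5897, -0.1049, 0.0893]
orientation: [0.0, 0.634, 0.774, -0.0]
wrist_force: [-0.4, -4.4, -1.4]
finger_gap: -0.0002
grip_force: 2.1
```

Call:
carry_out:
  steps:
    - [[0,0,0],[0.05,0,0],255]
    - [[0,0,0],[0.1,0,0],255]
    - [[0,0,0],[0.15,0,0],255]
    - [[0,0,0],[0.2,0,0],255]
    - [[0,0,0],[0.2,0,0],255]
    - [[0,0,0],[0.2,0,0],255]
    - [[0,0,0],[0.2,0,0],255]
    - [[0,0,0],[0.2,0,0],255]

```text
clock: 8.25
tcp_pos: [0.5894, -0.1023, 0.0894]
orientation: [0.0, 0.633, 0.774, 0.0]
wrist_force: [0.7, 0.4, -0.9]
finger_gap: 0.0
grip_force: 0.0
```

The push dropped to zero right at the expected crest, so the carriage has run into the notch. I'll back off, lift clear and check it with the cameras.

Call:
carry_out:
  steps:
    - [[0,0,0],[-0.6,0,0],255]
    - [[0,0,0],[-1.5,0,0],255]
    - [[0,0,0],[-2,0,-3],255]
    - [[0,0,0],[-4,0,-9],255]
    - [[0,0,0],[-9,0,-12],255]
    - [[0,0,0],[-14,0,-12],255]
    - [[0,0,0],[-19,0,-12],255]
    - [[0,0,0],[-19,0,-12],255]

```text
clock: 9.25
tcp_pos: [0.6267, -0.2934, 0.208]
orientation: [0.0, 0.635, 0.772, -0.0]
wrist_force: [0.5, 0.0, 0.3]
finger_gap: 0.0002
grip_force: 0.0
```

```bash
python3 m.py b
```

```text
top cap 29 [-66.3  72.9 126.5]
block 232 [[-22.0, 50.0, 108.0], [7.0, 75.0, 112.0], [36.0, 99.0, 115.0]]
scene cap 43 [-64.8  71.  126.1]
block 350 [[-20.0, 48.0, 107.0], [9.0, 72.0, 111.0], [37.0, 96.0, 115.0]]
tcp 6.4326253709293075 -154.03001133847906 208.5607662391351 F -0.09689475744435509 [-0.40088994 -0.1794496   0.58362903] 9.35
```

View pics/scene_b.png

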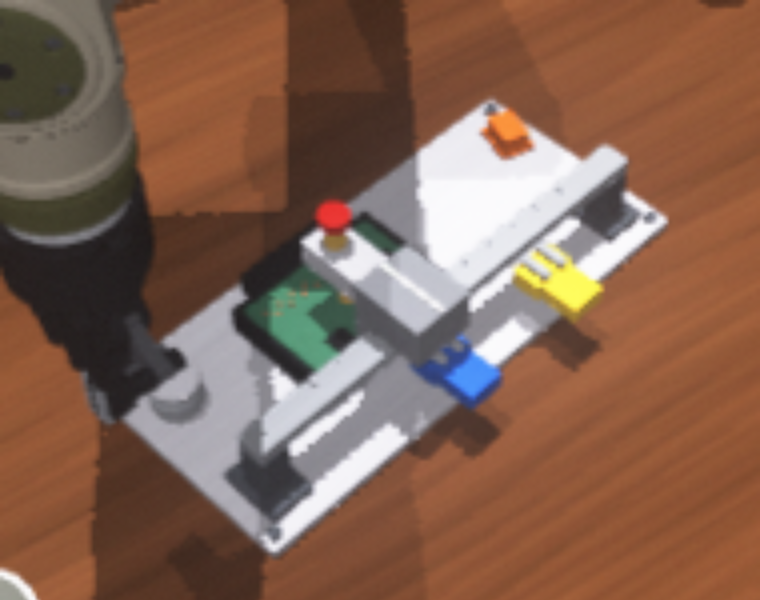

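The picture shows the carriage about 73 mm along, roughly 7 mm short of the blue notch (measured at about 80 mm), with the blue pins still partly ahead of it. It's sitting at the crest, so I'll return and push on gently.

Call:
carry_out:
  steps:
    - [[0,0,0],[5,0,0],255]
    - [[0,0,0],[10,0,0],255]
    - [[0,0,0],[15,0,3],255]
    - [[0,0,0],[17,0,7],255]
    - [[0,0,0],[17,0,10],255]
    - [[0,0,0],[17,0,12],255]
    - [[0,0,0],[17.8,0,12],255]
    - [[0,0,0],[18.6,0,12],255]

```text
clock: 10.35
tcp_pos: [0.5902, -0.1053, 0.0904]
orientation: [0.0, 0.633, 0.774, 0.0]
wrist_force: [-0.1, 0.1, -0.2]
finger_gap: -0.0002
grip_force: 0.0
```

Call:
carry_out:
  steps:
    - [[0,0,0],[0.05,0,0],255]
    - [[0,0,0],[0.1,0,0],255]
    - [[0,0,0],[0.15,0,0],255]
    - [[0,0,0],[0.2,0,0],255]
    - [[0,0,0],[0.2,0,0],255]
    - [[0,0,0],[0.2,0,0],255]
    - [[0,0,0],[0.2,0,0],255]
    - [[0,0,0],[0.2,0,0],255]

```text
clock: 11.35
tcp_pos: [0.5897, -0.1045, 0.0892]
orientation: [-0.0, 0.633, 0.774, 0.0]
wrist_force: [0.2, 0.3, -0.3]
finger_gap: 0.0001
grip_force: 0.0
```

```bash
python3 m.py c
```

```text
top cap 0 
block 0 
scene cap 0 
block 95 [[1.0, 24.0, 108.0], [19.0, 85.0, 111.0], [38.0, 98.0, 115.0]]
tcp 6.9784034360339495 34.73472655742877 89.24635607138255 F 0.24044196773134258 [-0.48503016  0.14772024 -0.30699457] 11.45
```

Call:
carry_out:
  steps:
    - [[0,0,0],[0.05,0,0],255]
    - [[0,0,0],[0.1,0,0],255]
    - [[0,0,0],[0.15,0,0],255]
    - [[0,0,0],[0.2,0,0],255]
    - [[0,0,0],[0.25,0,0],255]
    - [[0,0,0],[0.3,0,0],255]
    - [[0,0,0],[0.3,0,0],255]
    - [[0,0,0],[0.3,0,0],255]

```text
clock: 12.45
tcp_pos: [0.5892, -0.1017, 0.0893]
orientation: [0.0, 0.634, 0.774, 0.0]
wrist_force: [0.5, -1.2, 0.6]
finger_gap: -0.0001
grip_force: 0.7
```

Call:
carry_out:
  steps:
    - [[0,0,0],[0.03,0,0],255]
    - [[0,0,0],[0.06,0,0],255]
    - [[0,0,0],[0.09,0,0],255]
    - [[0,0,0],[0.12,0,0],255]
    - [[0,0,0],[0.15,0,0],255]
    - [[0,0,0],[0.15,0,0],255]
    - [[0,0,0],[0.15,0,0],255]
    - [[0,0,0],[0.15,0,0],255]

```text
clock: 13.45
tcp_pos: [0.5888, -0.1, 0.0892]
orientation: [-0.0, 0.633, 0.774, 0.0]
wrist_force: [-0.3, 0.4, 0.2]
finger_gap: 0.0001
grip_force: 0.0
```

```bash
python3 m.py d
```

```text
top cap 0 
block 0 
scene cap 0 
block 104 [[-3.0, 28.0, 108.0], [18.0, 94.0, 111.0], [38.0, 107.0, 115.0]]
tcp 6.993163449684341 39.24131163503318 89.27906916099816 F -0.8189799420580923 [ 0.10432118 -0.81439656 -0.04544198] 13.55
```

The front edge jumped to about 107 mm while the TCP moved only 2 mm, so it clicked in. I'll retract and check.

Call:
carry_out:
  steps:
    - [[0,0,0],[-0.6,0,0],255]
    - [[0,0,0],[-1.5,0,0],255]
    - [[0,0,0],[-2,0,-3],255]
    - [[0,0,0],[-4,0,-9],255]
    - [[0,0,0],[-9,0,-12],255]
    - [[0,0,0],[-14,0,-12],255]
    - [[0,0,0],[-19,0,-12],255]
    - [[0,0,0],[-19,0,-12],255]

```text
clock: 14.55
tcp_pos: [0.6262, -0.291, 0.208]
orientation: [0.0, 0.635, 0.772, -0.0]
wrist_force: [-0.2, 0.8, -0.2]
finger_gap: -0.0001
grip_force: 0.0
```

```bash
python3 m.py e
```

```text
top cap 27 [-66.5  80.7 126.7]
block 227 [[-21.0, 59.0, 108.0], [8.0, 83.0, 112.0], [36.0, 107.0, 116.0]]
scene cap 46 [-64.2  79.8 126.1]
block 348 [[-20.0, 56.0, 108.0], [10.0, 79.0, 112.0], [37.0, 105.0, 115.0]]
tcp 6.4251707578946275 -151.55363118282628 208.54560459160655 F -0.27149028774312384 [-0.39736925 -0.35683227  0.1467056 ] 14.65
```

View pics/scene_e.png

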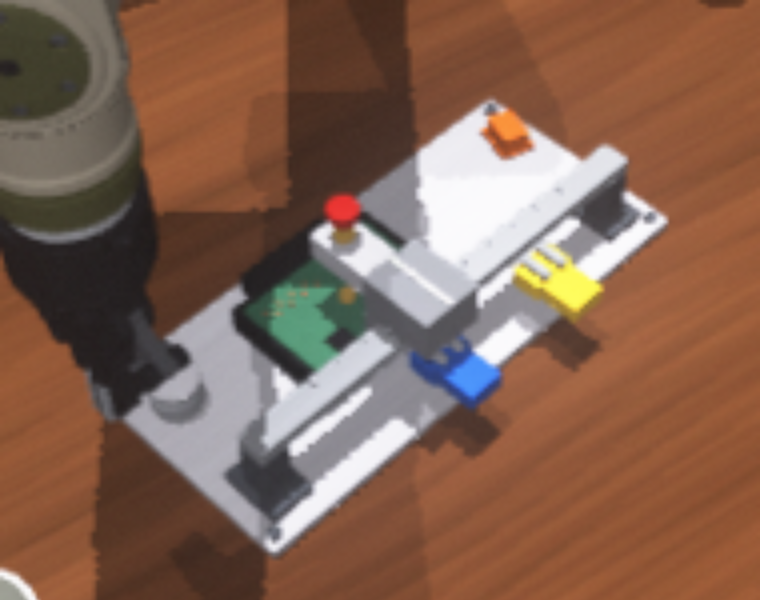

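The carriage has moved about 80 mm, well past where I stopped pushing, so it's sitting in the blue notch. The cap at (343,210) is still up. Next I move over the cap.

Call:
carry_out:
  steps:
    - [[0,0,0],[5,-1.5,0],255]
    - [[0,0,0],[10.5,-3.3,0],255]
    - [[0,0,0],[16,-5,0],255]
    - [[0,0,0],[21,-6.6,0],255]
    - [[0,0,0],[23.2,-7.2,1],255]
    - [[0,0,0],[23.2,-7.2,4],255]
    - [[0,0,0],[23.2,-7.2,6.5],255]
    - [[0,0,0],[23.2,-7.2,6.5],255]

```text
clock: 15.65
tcp_pos: [0.5078, -0.0714, 0.143]
orientation: [-0.002, 0.633, 0.774, -0.001]
wrist_force: [0.0, -0.9, 0.6]
finger_gap: -0.0002
grip_force: 0.0
```

Call:
carry_out:
  steps:
    - [[0,0,0],[0,0,0],255]
    - [[0,0,0],[0,0,0.2],255]
    - [[0,0,0],[0,0,0.4],255]
    - [[0,0,0],[0,0,0.6],255]
    - [[0,0,0],[0,0,0.8],255]
    - [[0,0,0],[0,0,1],255]
    - [[0,0,0],[0,0,1],255]
    - [[0,0,0],[0,0,1],255]

```text
clock: 16.65
tcp_pos: [0.51, -0.0731, 0.1343]
orientation: [-0.0, 0.633, 0.774, 0.0]
wrist_force: [-0.0, 0.4, -0.0]
finger_gap: -0.0001
grip_force: 0.0
```

```bash
python3 m.py f
```

```text
top cap 0 
block 3 [[27.0, 105.0, 111.0], [33.0, 106.0, 111.0], [37.0, 107.0, 113.0]]
scene cap 20 [-60.3  74.8 125.7]
block 342 [[-20.0, 57.0, 108.0], [9.0, 80.0, 111.0], [37.0, 105.0, 114.0]]
tcp -64.9789588796584 81.16506258090382 134.34360950262052 F -0.6552397208533493 [ 0.40181456 -0.58755542  0.38031704] 16.75
```

Call:
carry_out:
  steps:
    - [[0,0,0],[0,0,0.3],255]
    - [[0,0,0],[0,0,0.6],255]
    - [[0,0,0],[0,0,0.9],255]
    - [[0,0,0],[0,0,1.2],255]
    - [[0,0,0],[0,0,1.5],255]
    - [[0,0,0],[0,0,1.7],255]
    - [[0,0,0],[0,0,1.8],255]
    - [[0,0,0],[0,0,1.8],255]

```text
clock: 17.75
tcp_pos: [0.5099, -0.0731, 0.1161]
orientation: [-0.0, 0.633, 0.774, -0.0]
wrist_force: [-0.4, -0.1, 0.5]
finger_gap: 0.0003
grip_force: 0.4
```

Call:
carry_out:
  steps:
    - [[0,0,0],[0,0,0.05],255]
    - [[0,0,0],[0,0,0.1],255]
    - [[0,0,0],[0,0,0.15],255]
    - [[0,0,0],[0,0,0.2],255]
    - [[0,0,0],[0,0,0.25],255]
    - [[0,0,0],[0,0,0.25],255]
    - [[0,0,0],[0,0,0.25],255]
    - [[0,0,0],[0,0,0.25],255]

```text
clock: 18.75
tcp_pos: [0.5101, -0.0733, 0.1149]
orientation: [0.001, 0.633, 0.774, 0.0]
wrist_force: [-3.4, 0.4, 10.4]
finger_gap: -0.0005
grip_force: 5.1
```

It's against the firm stop at z = 0.115 m with 10 N. One more small press, then I lift straight up and check.

Call:
carry_out:
  steps:
    - [[0,0,0],[0,0,0.05],255]
    - [[0,0,0],[0,0,0.1],255]
    - [[0,0,0],[0,0,0.1],255]
    - [[0,0,0],[0,0,0.1],255]
    - [[0,0,0],[0,0,0.1],255]
    - [[0,0,0],[0,0,0.1],255]
    - [[0,0,0],[0,0,0.1],255]
    - [[0,0,0],[0,0,0.1],255]

```text
clock: 19.75
tcp_pos: [0.5102, -0.0734, 0.1148]
orientation: [0.001, 0.633, 0.774, 0.0]
wrist_force: [-4.8, -0.3, 16.7]
finger_gap: 0.0
grip_force: 8.2
```

Call:
carry_out:
  steps:
    - [[0,0,0],[0,0,-0.5],255]
    - [[0,0,0],[0,0,-2],255]
    - [[0,0,0],[0,0,-5],255]
    - [[0,0,0],[0,0,-9],255]
    - [[0,0,0],[-5,0,-10],255]
    - [[0,0,0],[-11,0,-10],255]
    - [[0,0,0],[-17,0,-10],255]
    - [[0,0,0],[-22,0,-10],255]

```text
clock: 20.75
tcp_pos: [0.5538, -0.2911, 0.2132]
orientation: [0.0, 0.634, 0.774, 0.0]
wrist_force: [1.5, 0.9, 0.6]
finger_gap: 0.0001
grip_force: 0.0
```

Call:
carry_out:
  steps:
    - [[0,0,0],[0,0,0],255]
    - [[0,0,0],[0,0,0],255]
    - [[0,0,0],[0,0,0],255]
    - [[0,0,0],[0,0,0],255]
    - [[0,0,0],[0,0,0],255]
    - [[0,0,0],[0,0,0],255]
    - [[0,0,0],[0,0,0],255]
    - [[0,0,0],[0,0,0],255]

```text
clock: 21.75
tcp_pos: [0.5534, -0.2888, 0.2128]
orientation: [-0.0, 0.633, 0.774, 0.0]
wrist_force: [-0.3, 0.1, 0.7]
finger_gap: 0.0
grip_force: 0.0
```

```bash
python3 m.py g
```

```text
top cap 26 [-66.8  80.9 115.6]
block 222 [[-21.0, 58.0, 108.0], [8.0, 83.0, 112.0], [36.0, 106.0, 116.0]]
scene cap 41 [-65.   79.6 114.6]
block 347 [[-20.0, 56.0, 108.0], [10.0, 79.0, 111.0], [37.0, 104.0, 115.0]]
tcp -64.9916886192414 -138.86420068173874 212.73455878242504 F 0.1617412244118897 [-1.03678944 -0.04350953 -1.00668838] 21.85
```

View pics/scene_g.png

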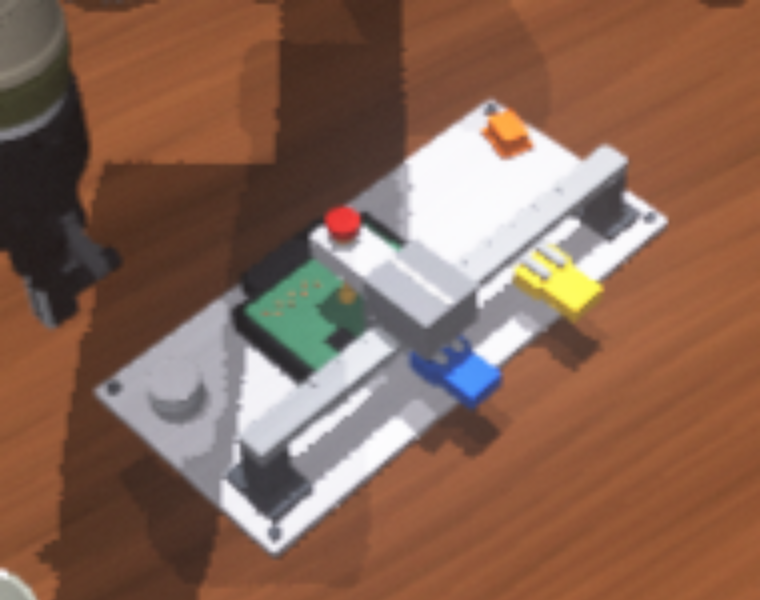

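The cap at (343,223) is fully down at 115 mm. The carriage is still in the blue stop, the tin and plug cap haven't moved, and the gripper is clear.

```bash
python3 -c "
from workcell import env
print(env.hand_in())"
```

```text
the job is handed in; nothing more can be done
None
```

The job is handed in at about 22 s: the cameras showed the carriage in the blue stop and the red cap fully down at 115 mm, with the gripper clear; it took a second push, because the first stopped on the blue clip's first pin with the probe still up.

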